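# Stack the empty stack-nest tote on the vial tote

### The arm

A 6-joint arm with a two-finger parallel gripper is mounted at the origin on the work surface. World frame = base frame: x ahead of the robot, y to its left, z up, the work surface at z = 0. Lengths are in mm, angles in degrees, forces in N, time in s.
With the tool pointing down it reaches from about 350 to 850 mm from the base axis. Payload 8.1 kg.
Tool frame: the origin (TCP) lies midway between the tips of the shut fingers; the grasp point (between the pads) lies 19 mm behind it; z points along the fingers, y is the line along which they close (so a half turn about z gives the same grasp; the last joint's range is limited). The gripper opens to 85 mm and grips with 20 to 120 N. Pads are 22 mm wide; open, the fingers measure 114 mm over their backs; the gripper's body (76 mm by 85 mm) begins 54 mm behind the grasp point. The pads swing forward as they close: fully open they stand 13 mm farther back than shut.
Start: joints at [-78.977, 7.471, 85.268, -0, 87.261, -4.893], TCP at [164.565, -576.995, 231.292] pointing down, gripper open.
Joint ranges: [-169.43, 169.43], [-51.17, 129.36], [1.28, 143.12], [-76.62, 256.62], [0, 156.53], [-152.29, 152.29]. Speed limits (degrees/s): [136.94, 136.94, 159.86, 180, 180, 180].

### API

Orientations are given as [roll, pitch, yaw] about the fixed x, y, z axes, in that order (R = Rz(yaw) Ry(pitch) Rx(roll)).
In Python, from bench import r gives the robot as it stands. The module is installed in compiled form; this text tells all that it offers.
- The arm moves only by the tool jog_arm, never from a script. Its argument "rows" is a list of rows, each a list of 2 entries, a list of its own where there are three numbers: the shift along the tool's x, y, z in mm, then the turn, a rotation vector about the tool's x, y, z in rad. A call has 1 to 10 rows; each row is the pose to reach, as a shift and turn from the pose commanded when the call began, along the tool's axes at that moment; what a row does not reach only later rows make up. A row lasts 1/10 s, in which the tool goes at most 50 mm and 8.59 degrees, less where a joint would pass 70% of its speed; a pose out of reach is approached as far as the arm can. A call with a gripper value outside its range is refused whole. "grip" is the finger opening in mm, from 0 to 85.4, set as the call begins (left out, the last holds). The fingers move at their own pace and stop on an object; "force" is the grip in N (left out, the last holds). Time passes only in rows, so rows that repeat a pose let the fingers close. It gives the time, the measured TCP pose, the force, the opening and the grip force at its end, in the units of the state.
- r.sense(): the state, without advancing time (a new reading comes with each control period).
- r.snapshot(name): name is "side" or "top"; returns (picture, depth): 400x640x3 uint8, blue, green, red; 400x640 float32, mm along the optical axis (not along the pixel's ray), 0 where there is no reading.
- r.camera_params(name): a dict with "fx", "fy", "cx", "cy" (pixels), "pose" (4x4, takes a point from camera to world coordinates). Camera axes: x right, y down, z forward; pixel columns grow to the right and rows downward; lengths in mm; the calibration is good to about 2 mm. A picture is of the moment at which its call begins. camera_params takes no time and is no camera call.
- r.hand_in(): hands the job in; it is judged then, once.
The state is a dict: "time": time; "joint_pos": joint angles; "qd": joint speeds; "joint_efforts": joint torques, N m; "tool_pos": TCP position; "tcp_rot": TCP orientation; "ft_force": force on the tool from outside, world axes, zero at the start; "wrist_torque": the same for the moment, N m; "finger_gap": finger opening in mm; "grip_force": force on a finger pad.
Only numpy, scipy, OpenCV 4.12 (cv2) and the standard library are available. Lean on these libraries where they do the work, as an engineer would, in place of code of your own. Each camera call takes 0.05 s, during which the arm holds its last target. There are 200 camera calls.

### The job

Take the empty tote out of the slanted rack and stack it on the tote that holds the vials. These totes nest when their orange ends point the same way and stack only when the orange ends point opposite ways, so turn it to the stacking facing and set it down gently until it sits level and fully home on the stacking ledges. Do not touch the vials with it, do not shove the vial tote along, and leave everything else where it is.

Things in the scene. Friction and masses are not known exactly. Their poses are not given: they have to be found in the camera images.
- tote_center (a point): centre (half-way up) of the empty blue-grey tote lying open side up on the slanted rack, tilted 30 degrees with a long wall uppermost. 180 long (its x), 128 wide (its y), 80 high (its z, out of the open top); underside at z -40, rim top at z +40. The +x end is orange, as in the vial tote. 0.2 to 0.3 kg, evenly spread. Walls 3 thick taper down to a 154 x 100 underside.
- tote_rim_left (a point): middle of the rim band on the tote's +y long side, 59 along y and 32 above its centre. The band is 10 thick (along y) and 16 high, its top 8 above this point. Grip here with one finger inside and one outside the tote, closing along the tote's y, fingers along its -z. Inside, the wall is clear of ribs from x -43 to +19.
- tote_rim_right (a point): the same on the tote's -y long side, 59 along -y from its centre; the tote lies in the rack with its orange end to the left (rack's +y), so its +y side is the lower one there, held by the lip, and this -y side is uppermost
- tote_orange (a point): middle of the orange end rim of the same tote, 85 from its centre along +x and 32 above it
- base_center (a point): centre (half-way up, 40 above the counter) of the vial tote: a loose tote of the same make (same sizes, axes and orange +x end) standing level on the counter, open side up, with a rack of vials in it; about 0.7 kg together. Its mouth inside the rim is 160 x 108. Correctly stacked, the other tote's centre is 70 straight above this point.
- base_orange (a point): middle of the orange end rim of the vial tote, 85 from its centre along its +x and 32 above it. Stacked, the upper tote's orange end is at the opposite end.
- base_ledge (a point): middle of one of the vial tote's four stacking ledges: flat rib tops, 22 x 14, 10 below the rim top, on both long walls at x = -56 and x = +32 (this one +32, +y side). Under an upper tote with its orange end opposite they carry its underside (play about 3 lengthwise, 4 sideways); facing the same way, its wall channels slip over the ribs and it drops on to the vials.
- vials: black vial rack 118 x 56 with eight upright glass vials, 50 high, standing loose inside the vial tote; origin in the middle of its underside, on the tote's floor. Vial tops are 17 below the ledges.
- rack: steel slant rack fixed on the counter, 200 wide; origin on the counter under its middle, x towards its back (up the slope), z up. The deck rises at 30 degrees; a lip at its low front edge, 14 above the deck, stops the tote's lower wall. Side guides are 12 high. Its open wire back, 235 high, stands about 65 behind the tote's upper rim: a gripper fits there only leaning back with the slope.
- pill_bottle: bystander: amber pill bottle, 44 across, 75 high, origin under its centre
- tape_roll: bystander: white tape roll lying flat, 76 across, 25 high, origin under its centre
- sanitizer: bystander: clear sanitizer bottle, 60 across, 150 high, origin under its centre
- steel_bowl: bystander: steel bowl, 110 across, 45 high, origin under its centre
- spare_vials: bystander: black vial rack with vials, 118 x 56 x 50 high, standing on the counter, origin under its centre
- thermometer: bystander: white hand-held thermometer lying flat, 120 x 50 x 35 high, origin under its centre
Mind the look-alikes: they are no part of the job. Leave any green or purple look-alike of the part that bears tote_center alone.

How it is judged (in metres and radians):
On the way:
1. the empty tote is lifted clear of the rack (contact force between tote and rack below 0.05 N and distance of tote_center from where it was at the start of the episode above 0.05 m), for 0.1 s.
At the end, for the whole second after the job is handed in: The empty tote is released and at rest on the vial tote with the orange ends opposite, centred within 10 mm, level within 2 degrees and seated on the ledges (70 mm above the vial tote, within 3.5 mm); the vial tote stands level on the counter within 25 mm of where it was (z of tote_center in the frame of base_center between 0.0665 and 0.0735 m and horizontal distance between tote_center and base_center below 0.01 m and x of tote_orange in the frame of base_center below -0.07 m and angle between each of tote_center, base_center's own z axis and vertical below 0.035 rad and linear speed of tote below 0.01 m/s and distance of base_center from where it was at the start of the episode below 0.025 m); the robot touches nothing.
It fails at once if the empty tote presses on the vials (contact force between tote and vials above 1 N).
It fails at once if the empty tote is banged or pressed hard (over 70 N) on the vial tote (contact force between tote and base above 70 N).
It fails at once if the vial tote is shoved more than 25 mm (distance of base_center from where it was at the start of the episode above 0.025 m).
It fails at once if a bystander is moved more than 15 mm (distance of any of pill_bottle, tape_roll, sanitizer, steel_bowl, spare_vials, thermometer from where it was at the start of the episode above 0.015 m).
It also fails if it takes over 48 s, if anything falls off the work surface, if the arm or the gripper's body presses on something with over 40 N, if the wrist force passes 120 N, or if a joint passes its speed limit or range.

## Working session

There is one attempt and no reset: what is moved stays moved. The work goes in short steps, Python scripts to look and compute and a tool call to move; the robot and the scene stay as the last step left them, time stands still between calls to the robot, and variables do not carry over. Pictures are saved under pics/ and viewed, at most 10 in all, crops included, and the job is handed in when it is done.

Besides the shell and the picture viewer there is one more tool, called after "Call:" as a command line: name --argument value ..., lists and objects as JSON in quotes. jog_arm: Moves the arm, as the interface text tells. Its arguments: {"type":"object","properties":{"rows":{"type":"array"},"grip":{"type":"number"},"force":{"type":"number"}},"required":["rows"]}

```bash
mkdir -p pics
python3 - <<'E'
from bench import r
import cv2,numpy as np
for n in("side","top"):
    p,d=r.snapshot(n); cv2.imwrite(f"pics/{n}0.png",p); np.save(f"pics/{n}0.npy",d)
    c=r.camera_params(n); print(n,c["fx"],c["fy"],c["cx"],c["cy"]); print(np.round(c["pose"],3))
print(r.sense())
E
```

```text
side 501.3428560670065 501.3428560670065 318.11409952122244 191.2443982668423
[[ 9.780000e-01 -1.500000e-01  1.440000e-01  2.920440e+02]
 [-2.070000e-01 -6.770000e-01  7.070000e-01 -1.196439e+03]
 [-8.000000e-03 -7.210000e-01 -6.930000e-01  1.248640e+03]
 [ 0.000000e+00  0.000000e+00  0.000000e+00  1.000000e+00]]
top 442.41223373628395 442.41223373628395 316.70107655862085 199.32220930253212
[[ 3.00000e-02 -9.92000e-01  1.24000e-01  3.64845e+02]
 [-1.00000e+00 -3.00000e-02  7.00000e-03 -2.45590e+01]
 [-3.00000e-03 -1.24000e-01 -9.92000e-01  1.39846e+03]
 [ 0.00000e+00  0.00000e+00  0.00000e+00  1.00000e+00]]
{'time': 0.1, 'joint_pos': array([-7.89750734e+01,  7.50977423e+00,  8.53213104e+01, -6.40895838e-05,
        8.72596831e+01, -4.89177758e+00]), 'qd': array([ 0.06700114, -0.08438023, -0.22595327,  0.08083332, -0.15297547,
        0.00464714]), 'joint_efforts': array([ 1.15499352e-03, -5.70951855e+01, -5.01942337e+01, -2.12577916e-04,
        8.19372159e-03, -1.54963658e-05]), 'tool_pos': array([ 164.48831142, -576.52803639,  230.37638017]), 'tcp_rot': array([-1.79909557e+02, -7.67633969e-03,  1.59167012e+01]), 'ft_force': array([ 0.07187427, -0.14443874,  0.38832592]), 'wrist_torque': array([-0.03660236, -0.02452966,  0.00385295]), 'grip_force': 0.0, 'finger_gap': 85.67828089666722}
```

View pics/side0.png

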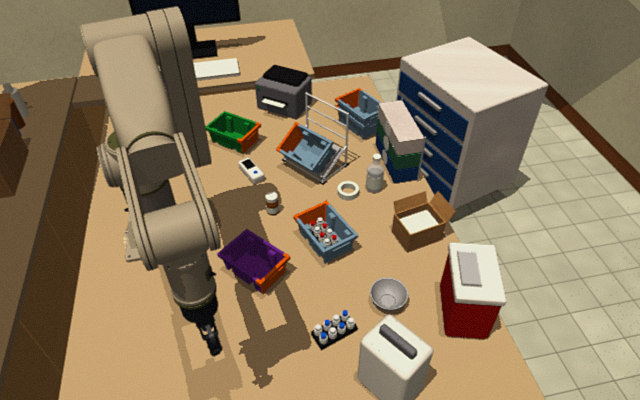

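View pics/top0.png

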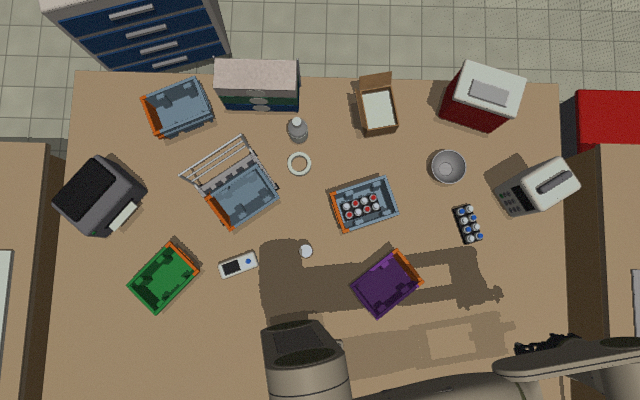

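The top view shows two blue-grey totes. One is in the wire-backed slant rack at about (242,195), and the other stands on the counter at (178,107). The green (163,278) and purple (386,284) totes are look-alikes. The tote in the rack matches the description. The vial tote is at (363,204) with its orange end on the left. I'll confirm this in an enlarged crop.

Run:
```python
import cv2,numpy as np
p=cv2.imread("pics/top0.png")
a=cv2.resize(p[130:245,170:290],None,fx=5,fy=5,interpolation=cv2.INTER_CUBIC)
cv2.imwrite("pics/c1.png",a)
b=cv2.resize(p[165:245,315:415],None,fx=7,fy=7,interpolation=cv2.INTER_CUBIC)
cv2.imwrite("pics/c2.png",b)
```

```text
(no output)
```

View pics/c1.png

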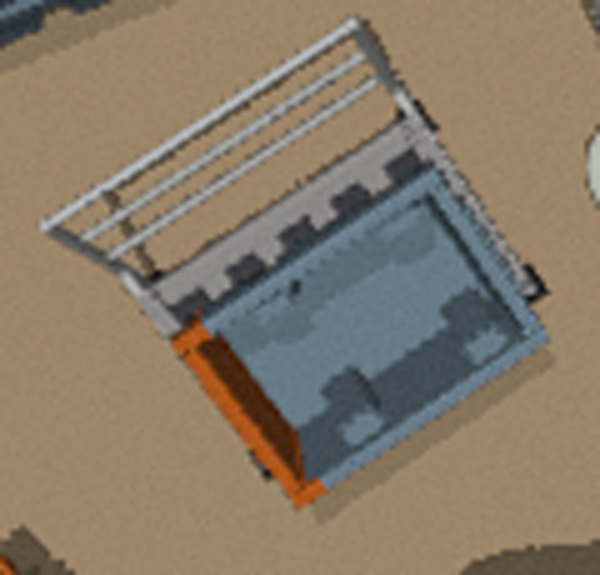

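View pics/c2.png

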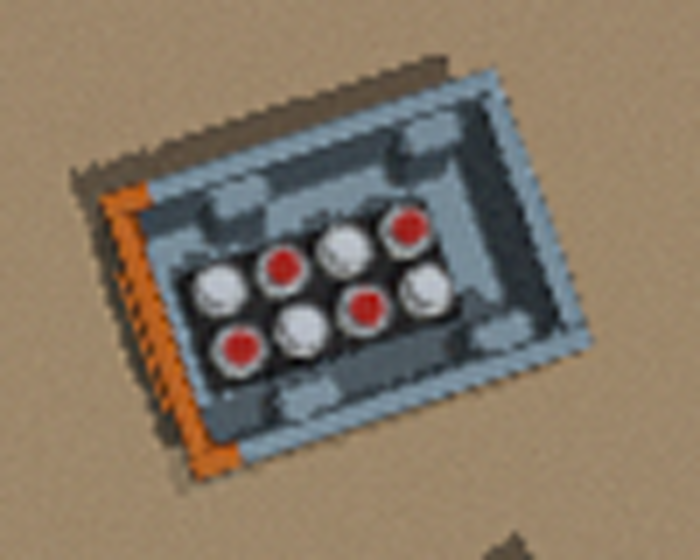

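The crop confirms it. The rack tote's rim corners in the top image are about UL (204.5,198), LL (230,231.5), LR (279.5,198) and UR (256.5,163.5), with its orange end at the left. The vial tote's corners are about (330,193), (344,233), (399,213.5) and (386,175.5), also with orange at the left. So the empty tote needs roughly a half turn. Next I'll fit the rim planes from depth.

```bash
cat > u.py <<'E'
import numpy as np,cv2
from bench import r
from scipy.spatial.transform import Rotation as Ro
def cloud(n,d):
    c=r.camera_params(n);v,u=np.nonzero(d>0);z=d[v,u]
    P=np.c_[(u-c["cx"])/c["fx"]*z,(v-c["cy"])/c["fy"]*z,z]
    M=np.array(c["pose"]);return P@M[:3,:3].T+M[:3,3],u,v
def fit(P,c0,n0,w=4):
    """P cloud; c0 approx rim-plane centre; n0 normal guess -> rim centre, normal, rect"""
    P=P[np.linalg.norm(P-c0,axis=1)<118]; n=n0/np.linalg.norm(n0);o=np.array(c0,float)
    for t in(12,8,6,w,w,w):
        Q=P[abs((P-o)@n)<t]; o=Q.mean(0); n2=np.linalg.svd(Q-o)[2][2]; n=n2*np.sign(n2@n0)
    e=np.cross([0,0,1.],n) if n[2]<.98 else np.array([0,1.,0]); e-=n*(e@n); e/=np.linalg.norm(e); f=np.cross(n,e)
    q=np.c_[(Q-o)@e,(Q-o)@f].astype(np.float32)
    # drop isolated points
    from scipy.spatial import cKDTree
    k=cKDTree(q).query_ball_point(q,7,return_length=True); q=q[k>=5]
    (cx,cy),s,a=cv2.minAreaRect(q)
    B=cv2.boxPoints(((cx,cy),s,a))
    return o+e*cx+f*cy,n,s,np.array([o+e*b[0]+f*b[1] for b in B]),len(q),np.std((Q-o)@n)
E
python3 - <<'E'
from u import *
T=np.load("pics/top0.npy");Pt,u,v=cloud("top",T)
def at(x,y):return Pt[(u==x)&(v==y)][0]
print("rackcorners",[np.round(at(*q)) for q in((207,198),(231,229),(277,199),(256,166))])
print("basecorners",[np.round(at(*q)) for q in((333,194),(346,231),(397,213),(384,178))])
ca=np.mean([at(*q) for q in((207,198),(231,229),(277,199),(256,166))],0)
A=[at(*q) for q in((207,198),(231,229),(277,199),(256,166))]
na=np.cross(A[2]-A[0],A[3]-A[1]);na*=np.sign(na[2]);na/=np.linalg.norm(na);print("na",na)
cb=np.mean([at(*q) for q in((333,194),(346,231),(397,213),(384,178))],0)
for n in("top","side"):
    P,_,_=cloud(n,np.load(f"pics/{n}0.npy"))
    for c,nn in((ca,na),(cb,np.array([0,0,1.]))):
        o,m,s,B,k,sd=fit(P,c,nn);print(n,np.round(o,1),np.round(m,3),np.round(s,1),k,round(sd,2));print(np.round(B,1).tolist())
E
```

```text
rackcorners [array([515., 296., 150.]), array([432., 235.,  89.]), array([526., 102.,  89.]), array([612., 161., 151.])]
basecorners [array([548., -64.,  77.]), array([ 437., -106.,   80.]), array([ 496., -257.,   79.]), array([ 601., -218.,   77.])]
na [-0.4173595  -0.29330239  0.86010741]
top [522.5 200.7 119.5] [-0.402 -0.292  0.868] [180.  130.1] 628 1.91
[[514.8, 306.7, 151.6], [423.8, 239.9, 87.1], [530.2, 94.7, 87.5], [621.2, 161.5, 152.0]]
top [ 521.6 -157.8   79.6] [-0.  0.  1.] [180.4 128.2] 563 2.03
[[492.7, -264.6, 79.7], [613.0, -220.2, 79.7], [550.5, -51.0, 79.6], [430.2, -95.4, 79.6]]
side [525.8 197.7 118.6] [-0.393 -0.285  0.874] [183.2 126.7] 235 2.14
[[516.2, 304.4, 149.1], [427.0, 238.8, 87.6], [535.4, 91.0, 88.1], [624.6, 156.6, 149.6]]
side [ 524.3 -160.5   78.7] [-0.001  0.001  1.   ] [184.  131.3] 484 2.02
[[494.4, -269.5, 78.7], [617.7, -224.2, 78.8], [554.2, -51.5, 78.6], [430.9, -96.8, 78.5]]
```

```bash
cat >> u.py <<'E'
def toR(rpy):return Ro.from_euler("xyz",rpy,degrees=True)
def go(p,R,p0=None,R0=None):
    """shift (mm), rotvec (rad) in tool axes from the present (or given) pose"""
    s=r.sense(); p0=s["tool_pos"] if p0 is None else p0; R0=toR(s["tcp_rot"]) if R0 is None else R0
    return np.round(R0.inv().apply(np.array(p)-p0),1),np.round((R0.inv()*R).as_rotvec(),4)
psi=36.2; a=np.radians(psi)
zt=np.array([-.5*np.cos(a),-.5*np.sin(a),.8660]); xt=np.array([-np.sin(a),np.cos(a),0]); yt=np.cross(zt,xt)
tc=np.array([524,199.2,119.])-40*zt
Rg=Ro.from_matrix(np.c_[xt,-yt,-zt]); G=tc-4*xt+59*yt+(33-19)*zt
E
python3 - <<'E'
from u import *
print(tc,G,Rg.as_euler("xyz",degrees=True))
M=(430,-200,330);RM=toR([180,0,70]);pre=G+100*zt
print(go(M,RM)); print(go(pre,Rg,M,RM)); print(go(G,Rg,pre,Rg))
E
```

```text
[540.13920624 211.01211335  84.36      ] [495.62207654 173.47362645  66.984     ] [149.99927222   0.         126.2       ]
(array([ 358.6, -289.4,  -99.1]), array([-1.400e-03, -9.000e-04, -9.439e-01]))
(array([331.8, -93.9, 176.4]), array([-0.4806,  0.2566, -0.9576]))
(array([  0.,   0., 100.]), array([0., 0., 0.]))
```

Call:
jog_arm --rows '[[[358,-289,-99],[0,0,-0.944]],[[358,-289,-99],[0,0,-0.944]],[[358,-289,-99],[0,0,-0.944]],[[358,-289,-99],[0,0,-0.944]],[[358,-289,-99],[0,0,-0.944]],[[358,-289,-99],[0,0,-0.944]],[[358,-289,-99],[0,0,-0.944]],[[358,-289,-99],[0,0,-0.944]],[[358,-289,-99],[0,0,-0.944]],[[358,-289,-99],[0,0,-0.944]]]' --grip 56

```text
time: 1.1
tool_pos: [431.4, -197.6, 331.3]
tcp_rot: [179.9, -0.1, 70.2]
ft_force: [-0.1, -0.3, -0.3]
finger_gap: 55.7
grip_force: 0.0
```

Run:
```python
from u import *
s=r.sense();print(s["joint_pos"],s["tool_pos"],s["tcp_rot"],s["finger_gap"],go(G+100*zt,Rg))
```

```text
[-3.08585182e+01 -1.33535249e+01  9.50630509e+01  6.89852271e-02
  9.82256627e+01 -1.10351672e+01] [ 431.37872742 -197.60113075  331.26074427] [ 1.79923315e+02 -5.45953526e-02  7.01865939e+01] 55.71404856765937 (array([329.3, -93.5, 177.9]), array([-0.4792,  0.2555, -0.9544]))
```

Call:
jog_arm --rows '[[[329,-93,178],[-0.479,0.2555,-0.955]],[[329,-93,178],[-0.479,0.2555,-0.955]],[[329,-93,178],[-0.479,0.2555,-0.955]],[[329,-93,178],[-0.479,0.2555,-0.955]],[[329,-93,178],[-0.479,0.2555,-0.955]],[[329,-93,178],[-0.479,0.2555,-0.955]],[[329,-93,178],[-0.479,0.2555,-0.955]],[[329,-93,178],[-0.479,0.2555,-0.955]],[[329,-93,178],[-0.479,0.2555,-0.955]],[[329,-93,178],[-0.479,0.2555,-0.955]]]'

```text
time: 2.1
tool_pos: [453.9, 140.6, 151.6]
tcp_rot: [150.2, -0.1, 126.1]
ft_force: [0.3, -0.2, 0.8]
finger_gap: 55.7
grip_force: 0.0
```

Run:
```python
from u import *
s=r.sense();print(s["joint_pos"],s["tool_pos"],s["tcp_rot"],s["finger_gap"],go(G,Rg))
```

```text
[ -3.34867971 -39.5780422  137.20733845  21.39590799  60.33580037
 -46.49973587] [453.90755664 140.56734989 151.56031054] [ 1.50180992e+02 -7.33974230e-02  1.26127924e+02] 55.66209806043885 (array([ 1.9,  4. , 99.8]), array([-0.0032, -0.0005, -0.0017]))
```

Call:
jog_arm --rows '[[[2,4,15],[-0.003,0,-0.0015]],[[2,4,35],[-0.003,0,-0.0015]],[[2,4,50],[-0.003,0,-0.0015]],[[2,4,50],[-0.003,0,-0.0015]],[[2,4,50],[-0.003,0,-0.0015]]]'

```text
time: 2.6
tool_pos: [476.9, 157.6, 111.7]
tcp_rot: [149.9, 0.0, 126.1]
ft_force: [0.4, -0.3, -0.4]
finger_gap: 56.0
grip_force: 0.0
```

Run:
```python
from u import *
s=r.sense();print(s["joint_pos"],s["tool_pos"],s["tcp_rot"],go(G,Rg))
p,d=r.snapshot("side");t,_=r.snapshot("top")
a=cv2.resize(p[85:205,255:375],None,fx=4.5,fy=4.5);cv2.imwrite("pics/c3.png",a)
```

```text
[ -0.18451328 -30.48894359 136.15171426  22.23188495  51.47713933
 -46.68278815] [476.90582374 157.64962955 111.72862228] [1.49934750e+02 1.62056847e-02 1.26061244e+02] (array([ 1.8, -1.3, 51. ]), array([ 0.0011,  0.0015, -0.002 ]))
```

View pics/c3.png

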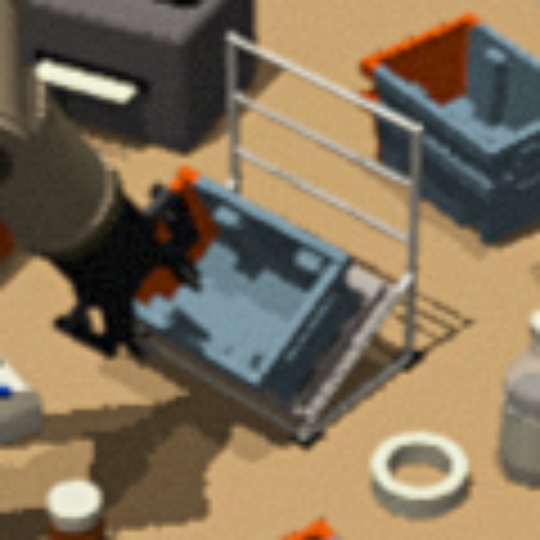

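The view from the side shows one finger inside and one outside the lower rim, around (170,270) in the crop. I'll go down the last 50 mm.

Call:
jog_arm --rows '[[[2,-1,15],[0.001,0.0015,-0.002]],[[2,-1,30],[0.001,0.0015,-0.002]],[[2,-1,42],[0.001,0.0015,-0.002]],[[2,-1,51],[0.001,0.0015,-0.002]],[[2,-1,51],[0.001,0.0015,-0.002]],[[2,-1,51],[0.001,0.0015,-0.002]]]'

```text
time: 3.3
tool_pos: [495.6, 174.4, 67.2]
tcp_rot: [149.9, 0.0, 126.3]
ft_force: [0.2, 0.3, -0.1]
finger_gap: 56.1
grip_force: 0.0
```

Run:
```python
from u import *
s=r.sense();print(s["joint_pos"],s["tool_pos"],s["tcp_rot"],go(G,Rg),s["ft_force"])
```

```text
[  2.49189419 -20.6639505  134.56055153  24.06752977  42.99362912
 -48.15151715] [495.58778533 174.36101019  67.20537196] [1.49946054e+02 1.79103048e-02 1.26253126e+02] (array([-0.7, -0.5, -0.1]), array([ 0.0009, -0.0002,  0.001 ])) [ 0.19390279  0.33970383 -0.1334088 ]
```

Close gently first, then firm up.

Call:
jog_arm --rows '[[[0,0,0],[0,0,0]],[[0,0,0],[0,0,0]],[[0,0,0],[0,0,0]],[[0,0,0],[0,0,0]],[[0,0,0],[0,0,0]],[[0,0,0],[0,0,0]],[[0,0,0],[0,0,0]],[[0,0,0],[0,0,0]]]' --grip 0 --force 30

```text
time: 4.1
tool_pos: [495.4, 174.4, 66.9]
tcp_rot: [150.0, 0.0, 126.3]
ft_force: [-8.3, -5.0, 7.3]
finger_gap: 11.5
grip_force: 29.5
```

Call:
jog_arm --rows '[[[0,0,0],[0,0,0]],[[0,0,0],[0,0,0]],[[0,0,0],[0,0,0]]]' --grip 0 --force 80

```text
time: 4.4
tool_pos: [495.2, 174.3, 66.9]
tcp_rot: [150.0, 0.0, 126.3]
ft_force: [-15.3, -9.1, 13.4]
finger_gap: 10.1
grip_force: 78.6
```

Call:
jog_arm --rows '[[[0,0,-3],[0,0,0]],[[0,0,-8],[0,0,0]],[[0,0,-15],[0,0,0]],[[0,0,-25],[0,0,0]],[[0,0,-40],[0,0,0]],[[0,0,-55],[0,0,0]],[[0,0,-70],[0,0,0]],[[0,0,-80],[0,0,0]],[[0,0,-80],[0,0,0]]]'

```text
time: 5.3
tool_pos: [463.1, 150.5, 136.6]
tcp_rot: [149.9, 0.1, 126.3]
ft_force: [0.7, -0.3, -2.5]
finger_gap: 9.2
grip_force: 80.0
```

Run:
```python
from u import *
s=r.sense();print(s["joint_pos"],s["tool_pos"],s["ft_force"])
p,_=r.snapshot("side");cv2.imwrite("pics/c4.png",cv2.resize(p[60:220,220:400],None,fx=3.3,fy=3.3))
# next: waypoint up, levelled
P=s["tool_pos"];print(go((480,150,300),toR([180,0,126.2])))
```

```text
[ -1.53967658 -36.20366793 136.94290505  21.53076632  56.56639893
 -46.15110665] [463.13322378 150.53810137 136.60917551] [ 0.65906968 -0.29807246 -2.48730303]
(array([ -10.7,   93.8, -135.5]), array([5.243e-01, 5.000e-04, 1.000e-03]))
```

View pics/c4.png

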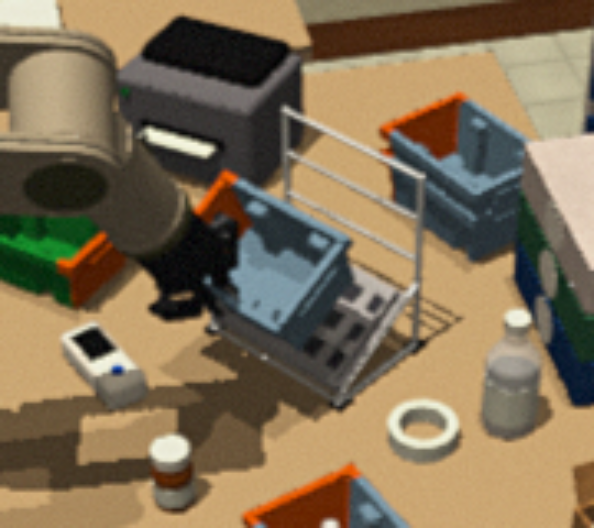

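Run:
```python
from u import *
A=((445,120,250),Rg);B=((480,-20,330),toR([180,0,70]));C=((520,-80,300),toR([180,0,0]));D=((577,-135,234),toR([180,0,-69.75]))
print(go(*A));print(go(*B,*A));print(go(*C,*B));print(go(*D,*C))
```

```text
(array([ -14.1,   28.9, -115.2]), array([0.0007, 0.0002, 0.0011]))
(array([-133.6,   -7.1,  -96.5]), array([ 0.4806, -0.2566,  0.9576]))
(array([-42.7,  58.1,  30. ]), array([ 0.    , -0.    ,  1.2217]))
(array([57., 55., 66.]), array([ 0.    , -0.    ,  1.2174]))
```

Call:
jog_arm --rows '[[[-1,3,-12],[0,0,0]],[[-4,8,-34],[0,0,0]],[[-7,14,-58],[0,0,0]],[[-10,20,-82],[0,0,0]],[[-13,26,-104],[0,0,0]],[[-14,29,-115],[0,0,0]],[[-14,29,-115],[0,0,0]]]'

```text
time: 6.05
tool_pos: [445.8, 120.2, 250.8]
tcp_rot: [149.9, 0.1, 126.2]
ft_force: [0.7, -0.7, -2.1]
finger_gap: 9.6
grip_force: 80.0
```

Run:
```python
from u import *
s=r.sense();print(s["joint_pos"],s["tool_pos"],s["tcp_rot"],s["ft_force"],go((480,-20,330),toR([180,0,70])))
```

```text
[ -7.51031588 -45.41634654 130.17753885  21.13960045  73.58782901
 -45.88182806] [445.80381461 120.16359439 250.76426101] [1.49901603e+02 7.28073905e-02 1.26232821e+02] [ 0.671152   -0.71002061 -2.0635344 ] (array([-133.4,   -8.2,  -96.1]), array([ 0.4827, -0.2565,  0.9584]))
```

Call:
jog_arm --rows '[[[-11,0,-7],[0.04,-0.02,0.08]],[[-25,-1,-18],[0.09,-0.05,0.18]],[[-40,-2,-29],[0.145,-0.077,0.288]],[[-55,-3,-40],[0.2,-0.105,0.395]],[[-72,-4,-52],[0.26,-0.138,0.515]],[[-88,-5,-63],[0.318,-0.169,0.63]],[[-104,-6,-75],[0.376,-0.2,0.748]],[[-119,-7,-86],[0.43,-0.229,0.855]],[[-128,-8,-93],[0.465,-0.247,0.922]],[[-133,-8,-96],[0.482,-0.2565,0.958]]]'

```text
time: 7.05
tool_pos: [479.9, -19.4, 326.8]
tcp_rot: [-179.7, 0.1, 69.9]
ft_force: [-0.8, 0.5, -4.3]
finger_gap: 9.2
grip_force: 79.9
```

Run:
```python
from u import *
s=r.sense();print(s["joint_pos"],s["tool_pos"],s["tcp_rot"],s["ft_force"],go((520,-80,300),toR([180,0,0])))
```

```text
[-8.43059296e+00 -1.20720603e+01  9.44321895e+01 -1.17634581e-02
  9.79454880e+01  1.16249644e+01] [479.87248447 -19.43892581 326.76186703] [-1.79703001e+02  7.30028670e-02  6.99430369e+01] [-0.81036111  0.49068016 -4.25168475] (array([-43.1,  58.6,  26.5]), array([-0.0037,  0.0043,  1.2207]))
```

Call:
jog_arm --rows '[[[-3,4,2],[0,0,0.09]],[[-8,10,5],[0,0,0.22]],[[-12,17,8],[0,0,0.36]],[[-17,23,10],[0,0,0.5]],[[-22,30,13],[0,0,0.64]],[[-27,37,16],[0,0,0.78]],[[-32,44,19],[0,0,0.92]],[[-37,50,22],[0,0,1.05]],[[-41,56,25],[-0.002,0.002,1.15]],[[-43,58,26],[-0.004,0.004,1.22]]]'

```text
time: 8.05
tool_pos: [519.2, -79.2, 300.3]
tcp_rot: [-180.0, -0.1, -0.0]
ft_force: [-0.2, -0.3, -2.9]
finger_gap: 8.8
grip_force: 79.9
```

Run:
```python
from u import *
s=r.sense();print(s["joint_pos"],s["tool_pos"],s["tcp_rot"],s["ft_force"],go((577,-135,234),toR([180,0,-69.75])))
```

```text
[-1.43072706e+01 -5.36047219e+00  9.11145432e+01  5.32275435e-02
  9.41414156e+01  7.57184194e+01] [519.15206596 -79.21270225 300.32805151] [-1.79974342e+02 -1.14379718e-01 -2.18231695e-02] [-0.21883612 -0.27282287 -2.85645937] (array([57.7, 55.8, 66.4]), array([-0.0016, -0.0015,  1.217 ]))
```

Call:
jog_arm --rows '[[[4,4,5],[0,0,0.09]],[[11,10,12],[0,0,0.22]],[[17,17,20],[0,0,0.36]],[[24,23,27],[0,0,0.5]],[[30,29,35],[0,0,0.64]],[[37,36,42],[0,0,0.78]],[[43,42,50],[0,0,0.92]],[[50,48,57],[0,0,1.05]],[[55,53,63],[0,0,1.15]],[[58,56,66],[-0.0015,-0.0015,1.217]]]'

```text
time: 9.05
tool_pos: [577.4, -134.8, 234.2]
tcp_rot: [180.0, 0.0, -69.7]
ft_force: [-0.7, -0.2, -2.3]
finger_gap: 9.3
grip_force: 79.9
```

Call:
jog_arm --rows '[[[0,0,0],[0,0,0]],[[0,0,0],[0,0,0]],[[0,0,0],[0,0,0]]]'

```text
time: 9.35
tool_pos: [577.6, -135.0, 236.7]
tcp_rot: [-179.9, -0.1, -69.4]
ft_force: [-0.1, -0.2, -3.0]
finger_gap: 9.2
grip_force: 79.9
```

```bash
cat > m.py <<'E'
from u import *
import sys
z=float(sys.argv[1]); name=sys.argv[2]; s=r.sense()
print(s["joint_pos"],s["tool_pos"],s["tcp_rot"],s["ft_force"],s["finger_gap"])
R=toR(s["tcp_rot"]).as_matrix(); xe=R[:,0];ye=-R[:,1]
c=s["tool_pos"]+4*xe-59*ye+np.array([0,0,26.]) # expected rim-top centre
print("expect",c)
for n in("top","side"):
    p,d=r.snapshot(n);cv2.imwrite(f"pics/{name}_{n}.png",p);P,_,_=cloud(n,d)
    for cc in(c,np.array([523,-159.2,80])):
        try:
            o,m,sz,B,k,sd=fit(P,cc,np.array([0,0,1.]));e=[B[i]-B[i-1] for i in range(4)];l=max(e,key=np.linalg.norm)
            print(n,np.round(o,1),np.round(m,3),np.round(sz,1),k,round(sd,2),"yaw",round(np.degrees(np.arctan2(l[1],l[0]))%180,2))
        except Exception as x: print(n,x)
E
python3 m.py 0 h1
python3 - <<'E'
import cv2
a=cv2.imread("pics/h1_top.png")[140:270,290:440];b=cv2.imread("pics/h1_side.png")[160:290,260:410]
import numpy as np
cv2.imwrite("pics/h1.png",cv2.resize(np.hstack([a,b]),None,fx=2.6,fy=2.6))
E
```

```text
[-1.80988246e+01  6.16708217e+00  8.61078581e+01 -5.85802223e-03
  8.75999725e+01  1.41351335e+02] [ 577.62106938 -134.95662341  236.74629947] [-1.79905964e+02 -8.26937553e-02 -6.94499882e+01] [-0.14695655 -0.18367467 -2.99795064] 9.217231820512913
expect [ 523.77968807 -159.41265268  262.65523946]
top [ 522.7 -157.8  260.2] [-0.06  -0.02   0.998] [180.5 127.6] 413 1.9 yaw 110.55
top [ 471.5 -156.8   79.4] [-0.001 -0.004  1.   ] [ 85.5 198.4] 174 2.03 yaw 81.09
side [ 529.8 -158.2  259.9] [-0.065 -0.019  0.998] [182.3 138.6] 480 1.97 yaw 110.26
side [ 524.  -159.4   78.8] [ 0.006 -0.001  1.   ] [185.4 130.7] 348 2.04 yaw 111.2
```

View pics/h1.png

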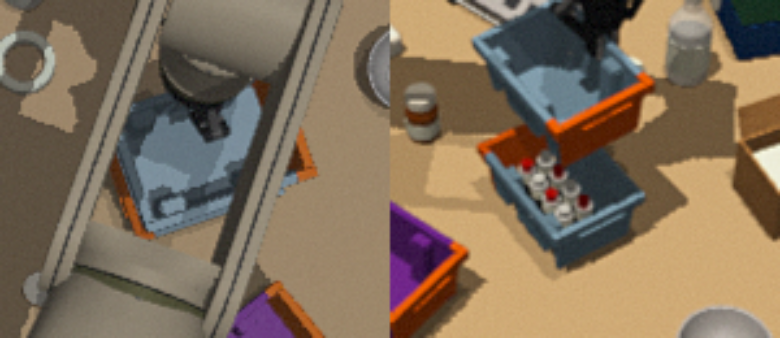

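The orange ends now point opposite ways, with the upper tote's at (600,105) and the lower's at (500,145) in the picture. The upper tote hangs about 3.6° low on its free side, so I'll level it and measure again.

Call:
jog_arm --rows '[[[0,0,0],[-0.02,0,0]],[[0,0,0],[-0.04,0,0]],[[0,0,0],[-0.064,0,0]],[[0,0,0],[-0.064,0,0]],[[0,0,0],[-0.064,0,0]]]'

```text
time: 9.95
tool_pos: [578.0, -135.2, 236.7]
tcp_rot: [176.4, -0.1, -69.5]
ft_force: [-0.4, 0.9, -3.3]
finger_gap: 9.1
grip_force: 80.0
```

```bash
python3 m.py 0 h2
```

```text
[-16.73516463   9.2766007   82.79268029  -2.24003125  90.74240119
 142.84228532] [ 577.97524786 -135.21110021  236.74854171] [ 1.76406371e+02 -8.63690694e-02 -6.95487922e+01] [-0.37134631  0.90673884 -3.31214976] 9.094325377962114
expect [ 524.19840133 -159.52838389  266.4526599 ]
top [ 524.3 -157.4  263.7] [ 0.004 -0.001  1.   ] [180.3 128.4] 506 1.9 yaw 110.8
top [ 492.8 -150.1   79.8] [-0.015  0.003  1.   ] [ 70.4 211.3] 143 1.94 yaw 74.56
side [ 529.2 -158.7  262.7] [-0.002  0.005  1.   ] [183.1 136. ] 488 2.05 yaw 110.6
side [ 524.4 -160.4   78.6] [0.012 0.003 1.   ] [182.7 130.6] 366 2.03 yaw 110.05
```

Run:
```python
from u import *
s=r.sense();R=toR(s["tcp_rot"])
for d in((-2.4,-1,0),(-2.4,-1,-85),(0,0,-10)): print(np.round(R.inv().apply(d),2))
print(R.inv().apply([0,0,-.007]))
```

```text
[0.1  2.59 0.16]
[-4.00e-02 -2.71e+00  8.50e+01]
[-0.02 -0.62  9.98]
[-1.12166568e-05 -4.36971276e-04  6.98633883e-03]
```

Call:
jog_arm --rows '[[[0,2,4],[0,0,0.003]],[[0,1.5,14],[0,0,0.007]],[[0,1,27],[0,0,0.007]],[[0,0.4,40],[0,0,0.007]],[[0,-0.5,54],[0,0,0.007]],[[0,-1.4,66],[0,0,0.007]],[[0,-2.2,76],[0,0,0.007]],[[0,-2.7,85],[0,0,0.007]],[[0,-2.7,85],[0,0,0.007]],[[0,-2.7,85],[0,0,0.007]]]'

```text
time: 11.05
tool_pos: [575.4, -136.4, 152.1]
tcp_rot: [176.4, -0.1, -70.0]
ft_force: [1.7, -0.0, -2.0]
finger_gap: 9.2
grip_force: 79.9
```

```bash
python3 m.py 0 h3
python3 - <<'E'
import cv2,numpy as np
a=cv2.imread("pics/h3_top.png")[150:250,310:420];b=cv2.imread("pics/h3_side.png")[180:280,270:380]
cv2.imwrite("pics/h3.png",cv2.resize(np.hstack([a,b]),None,fx=3.6,fy=3.6))
E
```

```text
[-16.9180136   11.81316785  88.88115731  -2.26826014  82.09905065
 143.43048016] [ 575.38918782 -136.44617019  152.07013282] [ 1.76422625e+02 -1.22369031e-01 -6.99780496e+01] [ 1.71228311 -0.01658393 -1.9861704 ] 9.199730285669633
expect [ 521.42989986 -160.35808591  181.7600555 ]
top [ 521.8 -158.2  178.9] [-0.004  0.007  1.   ] [181.3 127.6] 387 1.88 yaw 109.6
top [ 494.1 -150.2   79.4] [ 0.015 -0.003  1.   ] [ 47.5 203.5] 33 2.1 yaw 74.5
side [ 528.4 -159.6  179. ] [-0.004 -0.002  1.   ] [183.2 138. ] 461 2.02 yaw 110.09
side [ 523.  -161.5   78.2] [0.001 0.007 1.   ] [183.8 128.6] 296 2.16 yaw 111.04
```

View pics/h3.png

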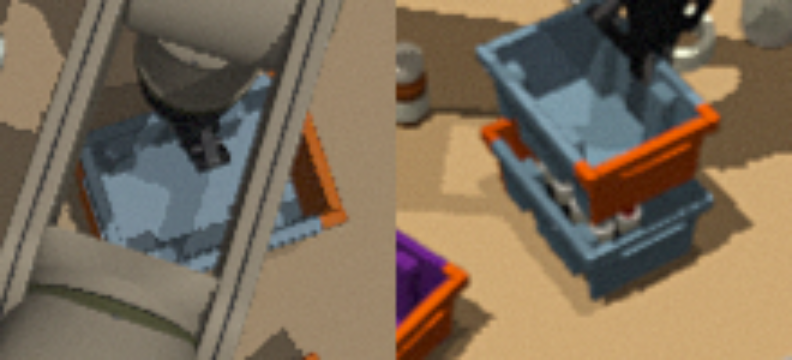

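The tote is centred over the vial tote and level, with about 29 mm left to go. I'll lower it slowly.

Call:
jog_arm --rows '[[[0,-0.3,4],[0,0,0]],[[0,-0.6,9],[0,0,0]],[[0,-0.9,14],[0,0,0]],[[0,-1.1,17],[0,0,0]],[[0,-1.2,19],[0,0,0]],[[0,-1.3,21],[0,0,0]],[[0,-1.4,22],[0,0,0]],[[0,-1.4,22],[0,0,0]]]'

```text
time: 11.95
tool_pos: [575.3, -136.5, 129.8]
tcp_rot: [176.4, -0.1, -70.0]
ft_force: [-0.0, -0.1, -3.3]
finger_gap: 9.5
grip_force: 79.9
```

Call:
jog_arm --rows '[[[0,-0.1,1],[0,0,0]],[[0,-0.1,2],[0,0,0]],[[0,-0.2,3],[0,0,0]],[[0,-0.2,3],[0,0,0]],[[0,-0.2,3],[0,0,0]]]'

```text
time: 12.45
tool_pos: [575.3, -136.5, 126.9]
tcp_rot: [176.4, -0.1, -70.0]
ft_force: [-0.1, 0.3, -3.0]
finger_gap: 8.9
grip_force: 79.9
```

Call:
jog_arm --rows '[[[0,0,0.5],[0,0,0]],[[0,-0.1,1],[0,0,0]],[[0,-0.1,1.5],[0,0,0]],[[0,-0.1,2],[0,0,0]],[[0,-0.1,2],[0,0,0]]]'

```text
time: 12.95
tool_pos: [575.3, -136.5, 124.8]
tcp_rot: [176.4, -0.1, -70.0]
ft_force: [0.0, 0.1, -2.4]
finger_gap: 9.3
grip_force: 79.9
```

Call:
jog_arm --rows '[[[0,0,0.5],[0,0,0]],[[0,-0.1,1],[0,0,0]],[[0,-0.1,1.5],[0,0,0]],[[0,-0.1,1.5],[0,0,0]]]'

```text
time: 13.35
tool_pos: [575.3, -136.5, 123.3]
tcp_rot: [176.4, -0.1, -70.0]
ft_force: [0.1, -0.1, -2.6]
finger_gap: 9.5
grip_force: 79.9
```

Call:
jog_arm --rows '[[[0,0,0.5],[0,0,0]],[[0,-0.1,1],[0,0,0]],[[0,-0.1,1],[0,0,0]],[[0,-0.1,1],[0,0,0]]]'

```text
time: 13.75
tool_pos: [575.4, -136.5, 122.6]
tcp_rot: [176.4, -0.1, -70.0]
ft_force: [-0.9, 0.4, -0.5]
finger_gap: 9.1
grip_force: 80.1
```

```bash
python3 m.py 0 h4
```

```text
[-16.9219675   13.27579102  90.39216355  -2.29174932  79.11864261
 143.54865463] [ 575.44069839 -136.5297222   122.6248735 ] [ 1.76427659e+02 -1.30745079e-01 -6.99791170e+01] [-0.91290132  0.36193737 -0.51139398] 9.097523859832453
expect [ 521.48048066 -160.44024754  152.31020669]
top [ 521.8 -158.1  149.5] [ 0.005 -0.003  1.   ] [180.2 127.2] 349 2.01 yaw 109.95
top [ 522.6 -158.5   73. ] [-0.001 -0.     1.   ] [147.5  95.7] 794 2.02 yaw 110.21
side [ 524.  -160.4  149. ] [0.003 0.001 1.   ] [185.5 131.3] 444 2.13 yaw 110.32
side [ 524.2 -162.6   75.5] [0.026 0.044 0.999] [180.1 128.2] 622 2.08 yaw 110.76
```

Contact has begun at the seated height, with the rim at about 150. One small nudge further, then I'll release by opening partway.

Call:
jog_arm --rows '[[[0,0,0.4],[0,0,0]],[[0,0,0.4],[0,0,0]],[[0,0,0.4],[0,0,0]]]'

```text
time: 14.15
tool_pos: [575.6, -136.5, 122.6]
tcp_rot: [176.4, -0.1, -70.0]
ft_force: [-2.7, 1.9, 5.1]
finger_gap: 9.5
grip_force: 80.6
```

Call:
jog_arm --rows '[[[0,0,0],[0,0,0]],[[0,0,0],[0,0,0]],[[0,0,0],[0,0,0]],[[0,0,0],[0,0,0]],[[0,0,0],[0,0,0]]]' --force 20

```text
time: 14.65
tool_pos: [575.6, -136.5, 122.6]
tcp_rot: [176.5, -0.1, -70.0]
ft_force: [-1.6, 0.8, 5.6]
finger_gap: 9.1
grip_force: 80.7
```

Call:
jog_arm --rows '[[[0,0,0],[0,0,0]],[[0,0,0],[0,0,0]],[[0,0,0],[0,0,0]],[[0,0,0],[0,0,0]],[[0,0,0],[0,0,0]]]' --grip 45

```text
time: 15.15
tool_pos: [575.3, -136.5, 121.9]
tcp_rot: [176.4, -0.1, -70.0]
ft_force: [-0.5, 0.2, 0.0]
finger_gap: 44.9
grip_force: 0.0
```

```bash
python3 m.py 0 h5
python3 - <<'E'
import cv2,numpy as np
a=cv2.imread("pics/h5_top.png")[150:250,310:420];b=cv2.imread("pics/h5_side.png")[180:280,270:380]
cv2.imwrite("pics/h5.png",cv2.resize(np.hstack([a,b]),None,fx=3.6,fy=3.6))
E
```

```text
[-16.92635552  13.31181949  90.43037987  -2.29165342  79.05775207
 143.55149897] [ 575.32971165 -136.53950493  121.89770417] [ 1.76417355e+02 -1.22331668e-01 -6.99839783e+01] [-0.46556982  0.18762487  0.01030093] 44.93321915137297
expect [ 521.36826494 -160.44571251  151.59304014]
top [ 522.  -158.3  149.5] [ 0.005 -0.002  1.   ] [180.8 127.7] 335 1.92 yaw 109.59
top [ 522.7 -158.7   73. ] [ 0.    -0.005  1.   ] [146.8  95.6] 774 2.0 yaw 110.25
side [ 535.  -156.8  148.8] [0.006 0.008 1.   ] [184.6 153.8] 452 2.03 yaw 110.02
side [ 517.5 -162.5   75.8] [0.039 0.045 0.998] [184.2 118.1] 625 2.08 yaw 111.2
```

View pics/h5.png

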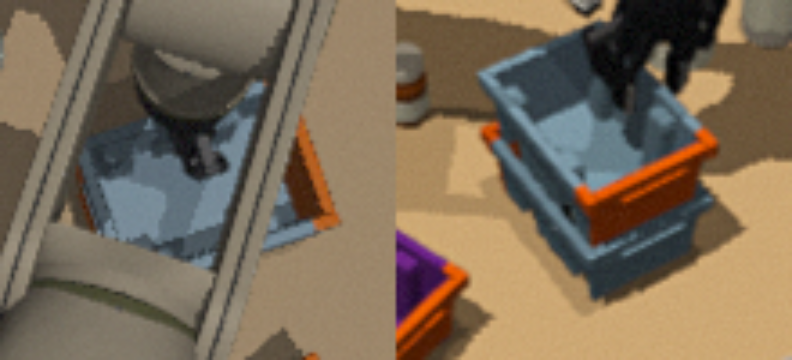

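The tote is released and sits level, seated on the vial tote with the orange ends opposite. Now I'll retract straight up along the tool.

Call:
jog_arm --rows '[[[0,0,-5],[0,0,0]],[[0,0,-15],[0,0,0]],[[0,0,-30],[0,0,0]],[[0,0,-50],[0,0,0]],[[0,0,-75],[0,0,0]],[[0,0,-100],[0,0,0]],[[0,0,-120],[0,0,0]],[[0,0,-130],[0,0,0]],[[0,0,-130],[0,0,0]],[[0,0,-130],[0,0,0]]]'

```text
time: 16.25
tool_pos: [582.8, -133.4, 251.4]
tcp_rot: [176.4, -0.1, -70.0]
ft_force: [-0.5, -0.1, -1.1]
finger_gap: 45.4
grip_force: 0.0
```

Run:
```python
from u import *
s=r.sense();print(s["ft_force"],s["tool_pos"],s["time"])
for n in("top","side"):
    p,d=r.snapshot(n);P,_,_=cloud(n,d)
    o,m,sz,B,k,sd=fit(P,np.array([522.5,-159,150]),np.array([0,0,1.]))
    print(n,np.round(o,1),np.round(m,3),np.round(sz,1),k)
```

```text
[-0.47345398 -0.13559799 -1.13648006] [ 582.75038577 -133.4279108   251.41935682] 16.25
top [ 522.2 -157.9  149.2] [-0.003  0.006  1.   ] [179.7 128.1] 364
side [ 523.6 -160.2  148.6] [-0.006  0.001  1.   ] [184.3 130.5] 490
```

```bash
python3 -c "
from bench import r
print(r.hand_in())"
```

```text
the job is handed in; nothing more can be done
None
```

I stacked the empty tote on the vial tote with the orange ends opposite and handed the job in at about 16 s; no verdict came back. My last measurement had it level, within about 1 mm of centre and seated at ledge height, with the gripper clear.

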